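# Back off the lock ring of a lens tube by two full turns

### The job

Two upright lens tubes stand on black mirror cubes on the optical table, each clamped by a knurled metal lock ring. On the tube that carries the bare glass lens, back the lock ring off by two full turns (anticlockwise seen from above) so that the lens can be refocused: roll it round with a fingertip against the outside of its knurled rim, without taking it between the fingers. Keep off the lens and its barrel, which must stay at its setting, and leave the capped tube's ring and everything else on the table as they are.

Things in the scene. Friction and masses are not known exactly. Their poses are not given: they have to be found in the camera images.
- lens_rig: Fixed: the tube with the lens. Black base plate 80 x 80 mm, 10 mm high; black mirror cube 60 x 60 mm up to 72 mm; black outer tube, 60 mm diameter, from 72 to 100 mm above the table. A 37 mm round port sticks out of the cube's -x side to 40 mm from the axis, a disc on +x and a stub on +y to 36 mm. Origin on the tube's axis at table height, z up.
- lock_ring: The lock ring to turn, on the lens rig: bare metal, 70 mm outer diameter, 12 mm high, knurled rim. Origin on its vertical axis at its underside, 100 mm above the table when tight. -x points at its one black engraved line (3 mm wide, on top and rim), turning with it. Right-hand thread: it climbs 1.5 mm a turn anticlockwise. To roll it, press on the rim with 5 to 8 N (friction about 1.1, +-20 %).
- lock_ring_turn (a joint): Angle of that lock ring (rad): about 0 when tight, growing anticlockwise seen from above and counting on through whole turns (one turn = 6.283). It cannot go below 0; the thread ends at 4 turns. It turns with about 0.08 N m (2.3 N along the rim) and stays where it is left.
- barrel_mark (a point): Short white line on the top rim of the lens barrel, 26 mm off the axis, 138 mm above the table.
- lens_barrel: The lens barrel with its lens: threaded tube (52 mm diameter) inside and above the lock ring, with a black knurled head, 56 mm diameter, from 126 to 138 mm above the table, and in its top the round glass lens, 46 mm diameter, domed to 138 mm. It turns easily (0.04 N m), so keep off it; the lock ring stands out 7 mm beyond it all round. Origin on the axis, 100 mm above the table.
- capped_rig: Fixed: the other tube, not to be worked on. Same base plate, cube, outer tube and lock ring as the lens rig, but with a short barrel closed by a flat black cap, 126 mm high in all. Origin on the tube's axis at table height.
- capped_ring_turn (a joint): Angle of the capped tube's lock ring (rad), as for the other; to be left alone.
- spanner: Loose: flat steel lens spanner with two prongs, 110 x 34 x 4 mm, lying on the table. Origin at its underside, middle of its handle; x towards the prongs.
- cleaner_bottle: Loose: small amber bottle, 31 mm diameter, 62 mm high, upright. Origin at the centre of its foot.
- dust_cap: Loose: black plastic cap, 57 mm diameter, 12 mm high, lying on the table. Origin at the centre of its underside.
- spare_tube: Loose: short black open tube, 56 mm diameter, 25 mm high, standing. Origin on its axis at table height.
- lens_box: Loose: white plastic box 75 x 75 x 36 mm. Origin at the centre of its underside.
- ball_driver: Loose: screwdriver-shaped hex driver with a red handle, 170 mm long, lying along its x. Origin at its underside near mid-length.
- tape: Loose: roll of yellow tape, 48 mm diameter, 12 mm high, lying flat. Origin at the centre of its underside.
Things that resemble listed ones, but are neither listed nor needed, are in the scene too. What is shaped like the lens_rig but red is not meant.

How it is judged (in metres and radians):
At the end, for the whole second after the job is handed in: The lens tube's lock ring stands at rest two full turns from tight, within 0.15 of a turn; the lens barrel's mark is within 5 mm of its start, and the capped tube's ring has not been turned (value of joint lock_ring_turn between 11.624 and 13.509 rad and velocity of joint lock_ring_turn between -0.1 and 0.1 rad/s and distance of barrel_mark from where it was at the start of the episode below 0.005 m and value of joint capped_ring_turn below 0.3 rad); the robot touches nothing.
It fails at once if the lock ring was taken between the fingers (the fingers' middle over its axis while they touch it) (horizontal distance between the grasp point and lock_ring below 0.01 m and contact force between the fingers and lock_ring above 0.5 N).
It fails at once if the lens barrel was turned from its setting (its mark moved more than 5 mm) (distance of barrel_mark from where it was at the start of the episode above 0.005 m).
It fails at once if the lens or its barrel was touched (more than 1 N) (contact force between anything else and lens_barrel above 1 N).
It fails at once if the capped tube's lock ring was turned (value of joint capped_ring_turn above 0.3 rad).
It fails at once if a loose thing on the table was moved more than 15 mm, tipped or lifted (distance of any of spanner, cleaner_bottle, dust_cap, spare_tube, lens_box, ball_driver, tape from where it was at the start of the episode above 0.015 m or angle between any of spanner, cleaner_bottle, dust_cap, spare_tube, lens_box, ball_driver, tape's own z axis and vertical above 0.4 rad).
It also fails if it takes over 67 s, if anything falls off the work surface, if the arm or the gripper's body presses on something with over 40 N, if the wrist force passes 120 N, or if a joint passes its speed limit or range.

### The arm

A 6-joint arm with a two-finger parallel gripper is mounted at the origin on the work surface. World frame = base frame: x ahead of the robot, y to its left, z up, the work surface at z = 0. Lengths are in m, angles in degrees, forces in N, time in s.
With the tool pointing down it reaches from about 0.4 to 0.825 m from the base axis. Payload 7 kg.
Tool frame: the origin (TCP) lies on the centre line of the jaws, within the pads' length; the fingertips stand 14 mm ahead of it and the grasp point (between the pads) lies 5 mm behind it; z points along the fingers, y is the line along which they close (so a half turn about z gives the same grasp; the last joint's range is limited). The gripper opens to 88 mm and grips with 3 to 60 N. Pads are 19 mm wide; open, the fingers measure 130 mm over their backs; the gripper's body (78 mm by 193 mm) begins 47 mm behind the grasp point.
Start: joints at [80.392, 20.546, 0.682, 0, -70.136, -16.507], TCP at [0.297, 0.606, 0.241] pointing down, gripper open.
Joint ranges: [-176.03, 176.03], [-82.01, 121.73], [-58.28, 71.71], [-173.87, 95.51], [-174.79, -0.11], [-173.66, 173.66]. Speed limits (degrees/s): [136.94, 136.94, 172.46, 180, 180, 180].

### API

Orientations are given as [roll, pitch, yaw] about the fixed x, y, z axes, in that order (R = Rz(yaw) Ry(pitch) Rx(roll)).
In Python, from plant import r gives the robot as it stands.
- The arm moves only by the tool send_rows, never from a script. Its argument "steps" is a list of rows, each an object with "dp": the shift along the tool's x, y, z in mm, a list of three; "roll": the turn about the tool's z in rad; "jaw": the opening in per cent of the stroke, from 0 (shut) to 100 (fully open). In form: [{"dp": [tx, ty, tz], "roll": roll, "jaw": jaw}, ...]. A call has 1 to 5 rows; each row is the pose to reach, as a shift and turn from the pose commanded when the call began, along the tool's axes at that moment; what a row does not reach only later rows make up. A row lasts 1/8 s, in which the tool goes at most 62.5 mm and 10.7 degrees, less where a joint would pass 70% of its speed; a pose out of reach is approached as far as the arm can. A call with a gripper value outside its range is refused whole. The fingers move at their own pace and stop on an object; "newtons" is the grip in N (left out, the last holds). Time passes only in rows, so rows that repeat a pose let the fingers close. It gives the time, the measured TCP pose, the force, the opening and the grip force at its end, in the units of the state.
- r.get_state(): the state, without advancing time (a new reading comes with each control period).
- r.capture(name): name is "side" or "top" or "wrist"; returns a dict with "image" (400x640x3 uint8, blue, green, red), "K" (3x3 intrinsics, pixels), "rvec" (rotation vector, rad) and "tvec" (3), from world to camera coordinates, as OpenCV has them. Camera axes: x right, y down, z forward; pixel columns grow to the right and rows downward; lengths in m; the calibration is good to about 2 mm. A picture is of the moment at which its call begins. There is no depth.
- r.close_job(): hands the job in; it is judged then, once.
The state is a dict: "time_s": time; "joints": joint angles; "qd": joint speeds; "joint_torque": joint torques, N m; "tcp_pos": TCP position; "eef_rot": TCP orientation; "contact_force": force on the tool from outside, world axes, zero at the start; "moment": the same for the moment, N m; "gripper_width": finger opening in m; "gripper_force": force on a finger pad.
Only numpy, scipy, OpenCV 4.12 (cv2) and the standard library are available. Lean on these libraries where they do the work, as an engineer would, in place of code of your own. Each camera call takes 0.05 s, during which the arm holds its last target. There are 200 camera calls.

## Working session

There is one attempt and no reset: what is moved stays moved. The work goes in short steps, Python scripts to look and compute and a tool call to move; the robot and the scene stay as the last step left them, time stands still between calls to the robot, and variables do not carry over. Pictures are saved under pics/ and viewed, at most 10 in all, crops included, and the job is handed in when it is done.

Besides the shell and the picture viewer there is one more tool, called after "Request:" as name([rows], argument=value, ...), one row to a line, values as JSON. send_rows: Moves the arm, as the interface text tells. Its arguments: {"type":"object","properties":{"steps":{"type":"array","items":{"type":"object","properties":{"dp":{"type":"array","items":{"type":"number"}},"roll":{"type":"number"},"jaw":{"type":"number"}}}},"newtons":{"type":"number"}},"required":["steps"]}

```bash
mkdir -p pics; ls; cat > h.py <<'E'
import numpy as np, cv2
from plant import r
def ray(c,u,v):
    R,_=cv2.Rodrigues(np.array(c["rvec"],float)); t=np.array(c["tvec"],float).ravel()
    d=R.T@np.linalg.inv(np.array(c["K"]))@np.array([u,v,1.]); o=-R.T@t
    return o,d
def onz(c,u,v,z):
    o,d=ray(c,u,v); return o+d*(z-o[2])/d[2]
def px(c,p):
    return cv2.projectPoints(np.array([p],float),np.array(c["rvec"],float),np.array(c["tvec"],float),np.array(c["K"],float),None)[0].ravel()
E
python3 - <<'E'
from h import *
import pickle
s=r.get_state();print(s)
for n in("top","side"):
    c=r.capture(n);cv2.imwrite(f"pics/{n}0.png",c["image"]);pickle.dump(c,open(n+"0.pkl","wb"))
    print(n,ray(c,320,200))
E
```

```text
pics
{'time_s': 0.0, 'joints': array([ 8.03911678e+01,  2.05923574e+01,  6.32785978e-01, -1.90406652e-02,
       -7.01346948e+01, -1.65064329e+01]), 'qd': array([0.02423505, 0.01234768, 0.05813956, 0.02435994, 0.04530897,
       0.05966905]), 'joint_torque': array([ 1.42080757e-03, -5.82723856e+01,  2.93050396e+01,  6.99701115e+00,
        7.12331981e-03, -1.60876893e-04]), 'tcp_pos': array([0.29694879, 0.60565564, 0.23960814]), 'eef_rot': array([ 1.79904533e+02, -9.62409954e-03, -2.61217421e+01]), 'contact_force': array([-0.23931632,  0.18048024, -0.77199662]), 'moment': array([-0.01298837, -0.01377619,  0.0261219 ]), 'gripper_force': 0.0, 'gripper_width': 0.08785416957067664}
top (array([ 0.33536961, -0.01573214,  1.14250129]), array([ 0.11283682, -0.00190592, -0.99364994]))
side (array([ 0.12697801, -0.83912127,  0.61526826]), array([ 0.32819403,  0.80100301, -0.50094582]))
```

View pics/top0.png

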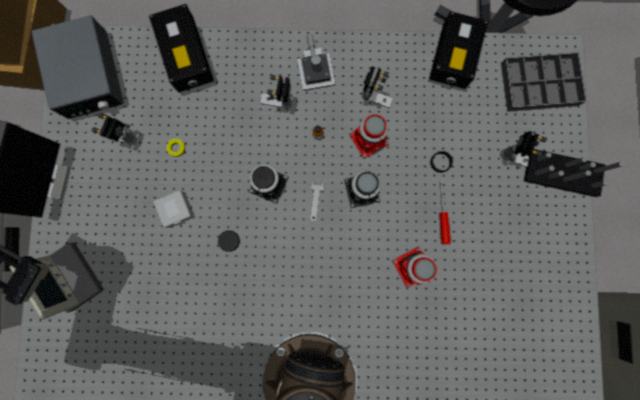

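View pics/side0.png

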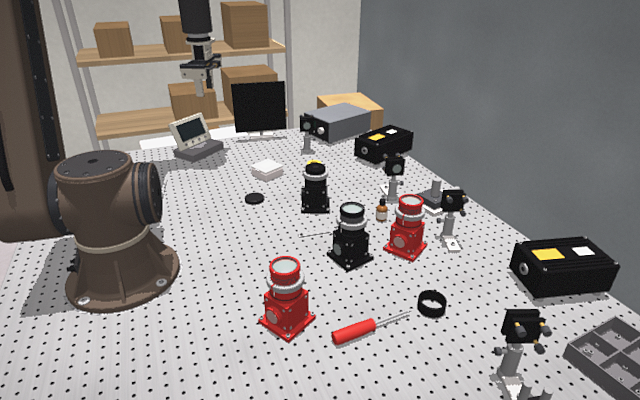

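The candidates are black with glass at top (365,186) / side (352,225), black with a flat cap at top (265,178) / side (315,185), and red ones at top (375,130) and (420,267). The black one with glass fits the lens rig. I'll confirm it in an enlarged crop.

```bash
python3 - <<'E'
from h import *
import pickle
t=pickle.load(open("top0.pkl","rb"));s=pickle.load(open("side0.pkl","rb"))
a=cv2.resize(t["image"][160:220,335:395],(400,400),interpolation=cv2.INTER_CUBIC)
b=cv2.resize(s["image"][195:275,312:392],(400,400),interpolation=cv2.INTER_CUBIC)
cv2.imwrite("pics/crop0.png",np.hstack([a,b]))
print("ring top guess",onz(t,365,186,.112), "cap",onz(t,265,178,.12),"red",onz(t,375,127,.112),onz(t,422,266,.112))
for n,u,v,z in(("spanner",316,202,0),("bottle",318,132,.06),("tube",441,161,.025),("drv",444,215,.01)):print(n,onz(t,u,v,z))
E
```

```text
ring top guess [ 0.48881446 -0.12622911  0.112     ] cap [0.50218062 0.11604907 0.12      ] red [ 0.63650871 -0.14985227  0.112     ] [ 0.29970994 -0.26291517  0.112     ]
spanner [ 0.45950121 -0.00732043  0.        ]
bottle [ 0.63533338 -0.00909814  0.06      ]
tube [ 0.5728937  -0.33661941  0.025     ]
drv [ 0.43073773 -0.34679988  0.01      ]
```

View pics/crop0.png

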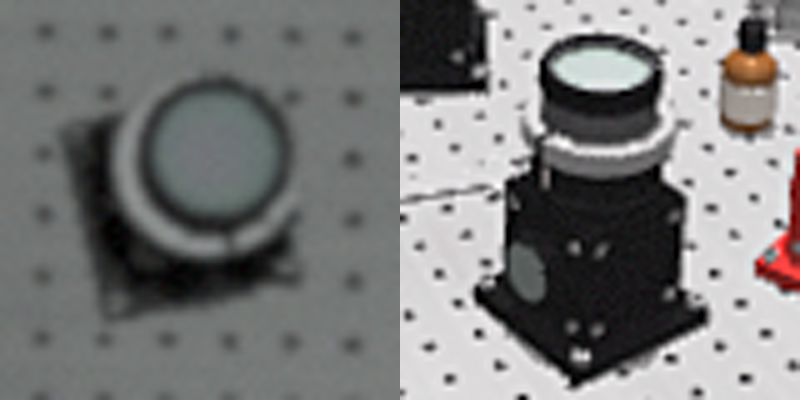

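The crop confirms it. The left half (top view) and right half (side view) both show a black rig with a clear glass lens and a bare metal ring, at about top (367,184). I'll move to beside it with the fingers shut and turn the tool to yaw -90.

Request:
send_rows([
  {"dp": [38,47,0],"jaw": 0},
  {"dp": [75,93,0],"jaw": 0},
  {"dp": [113,140,0],"jaw": 0},
  {"dp": [151,187,0],"jaw": 0},
  {"dp": [188,233,0],"jaw": 0},
], newtons=20)

```text
invalid input
```

Request:
send_rows([
  {"dp": [38,47,0],"jaw": 0},
  {"dp": [75,93,0],"jaw": 0},
  {"dp": [113,140,0],"jaw": 0},
  {"dp": [151,187,0],"jaw": 0},
  {"dp": [188,233,0],"jaw": 0},
])

```text
invalid input
```

Request:
send_rows([
  {"dp": [38,47,0],"roll": 0.15,"jaw": 0},
  {"dp": [75,93,0],"roll": 0.3,"jaw": 0},
  {"dp": [113,140,0],"roll": 0.45,"jaw": 0},
  {"dp": [150,187,0],"roll": 0.6,"jaw": 0},
  {"dp": [168,208,0],"roll": 0.75,"jaw": 0},
])

```text
time_s: 0.72
tcp_pos: [0.3564, 0.3424, 0.2406]
eef_rot: [180.0, 0.0, -69.4]
contact_force: [0.3, -0.0, 1.6]
gripper_width: 0.0428
gripper_force: 0.0
```

Request:
send_rows([
  {"dp": [59,8,0],"roll": 0.08,"jaw": 0},
  {"dp": [118,17,0],"roll": 0.16,"jaw": 0},
  {"dp": [178,25,0],"roll": 0.24,"jaw": 0},
  {"dp": [237,34,0],"roll": 0.32,"jaw": 0},
  {"dp": [297,42,0],"roll": 0.365,"jaw": 0},
])

```text
time_s: 1.35
tcp_pos: [0.423, 0.0511, 0.2407]
eef_rot: [-180.0, 0.0, -90.1]
contact_force: [1.4, 0.5, 0.2]
gripper_width: 0.0007
gripper_force: 0.0
```

Request:
send_rows([
  {"dp": [60,-13,0],"roll": 0,"jaw": 0},
  {"dp": [118,-26,0],"roll": 0,"jaw": 0},
  {"dp": [176,-39,0],"roll": 0,"jaw": 0},
  {"dp": [234,-53,0],"roll": 0,"jaw": 0},
  {"dp": [292,-66,0],"roll": 0,"jaw": 0},
])

```text
time_s: 1.98
tcp_pos: [0.4892, -0.2412, 0.2404]
eef_rot: [180.0, 0.0, -90.0]
contact_force: [1.5, 1.1, -0.1]
gripper_width: 0.0008
gripper_force: 0.0
```

```bash
python3 - <<'E'
from h import *
import pickle
for n in("wrist","top","side"):
    c=r.capture(n);pickle.dump(c,open(n+"1.pkl","wb"))
    cv2.imwrite(f"pics/{n}1.png",c["image"])
    print(n,px(c,(.489,-.126,.112)),px(c,(.489,-.126,.138)))
s=r.get_state();print(s["time_s"],s["tcp_pos"],s["eef_rot"],s["joints"],s["contact_force"])
E
```

```text
wrist [318.68639795 303.87212395] [318.67127984 320.56727087]
top [364.90617757 185.9224473 ] [366.09321927 184.32602176]
side [348.68633174 216.29332338] [349.12272232 206.36280636]
2.125 [ 0.48872997 -0.24159747  0.23933809] [ 1.79873801e+02  1.31216635e-02 -9.02668170e+01] [-5.70778412e+00  8.45741655e+00 -1.58016306e+01 -1.20131832e-03
 -6.58678273e+01  5.44147390e+00] [-0.49100472 -0.06468187 -0.66988556]
```

View pics/wrist1.png

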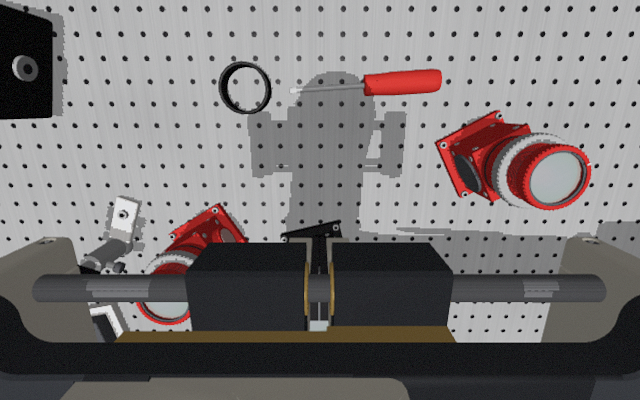

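The wrist view faces world -y, so the ring is hidden behind the fingers (its expected pixel is (319,304)). Working from the ring's +y side keeps it in view, so I'll go there.

Request:
send_rows([
  {"dp": [-55,0,0],"roll": 0,"jaw": 0},
  {"dp": [-110,0,0],"roll": 0,"jaw": 0},
  {"dp": [-165,0,0],"roll": 0,"jaw": 0},
  {"dp": [-211,0,0],"roll": 0,"jaw": 0},
  {"dp": [-211,0,0],"roll": 0,"jaw": 0},
])

```text
time_s: 2.75
tcp_pos: [0.4887, -0.0247, 0.2408]
eef_rot: [-180.0, 0.0, -89.7]
contact_force: [0.3, -0.3, -0.3]
gripper_width: 0.0005
gripper_force: 0.0
```

```bash
python3 - <<'E'
from h import *
import pickle
for n in("wrist",):
    c=r.capture(n);pickle.dump(c,open(n+"2.pkl","wb"))
    cv2.imwrite(f"pics/{n}2.png",c["image"])
    print(n,px(c,(.489,-.126,.112)),px(c,(.489,-.126,.138)))
s=r.get_state();print(s["time_s"],s["tcp_pos"],s["eef_rot"],s["joints"],s["contact_force"])
E
```

```text
wrist [318.68401035  79.32479923] [318.64489059  76.18201182]
2.8 [ 0.48867472 -0.02598757  0.24069919] [-1.79987295e+02  2.15619422e-02 -8.97660680e+01] [ 2.00180015e+01  2.81150211e+00 -2.20462628e+01 -1.76241313e-02
 -6.51229826e+01 -1.97766607e+01] [ 0.00064904 -0.31602411  0.0640719 ]
```

View pics/wrist2.png

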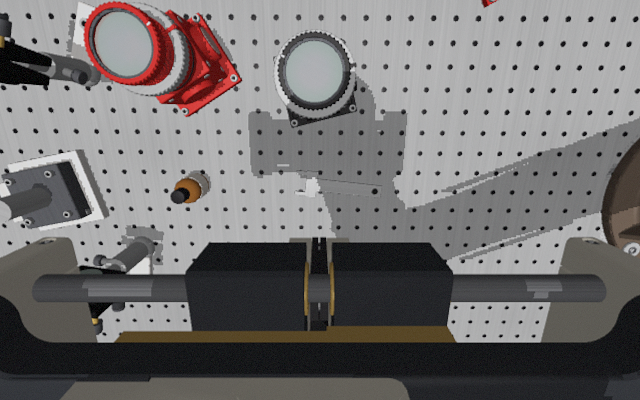

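The lens rig shows at wrist pixel (314,70), with the ring just visible around its head. Next I measure the lens disc centre in all three views.

```bash
python3 - <<'E'
from h import *
import pickle
S=[("wrist2",314,70,36),("top0",367,182,14),("side0",352,209,16)]
rays=[]
for n,u,v,w in S:
    c=pickle.load(open(n+".pkl","rb"));g=cv2.cvtColor(c["image"],cv2.COLOR_BGR2GRAY)
    k=8;sub=cv2.resize(g[v-w:v+w,u-w:u+w],None,fx=k,fy=k,interpolation=cv2.INTER_CUBIC)
    ctr=sub[w*k-k:w*k+k,w*k-k:w*k+k].mean();dark=np.percentile(sub,5)
    m=((sub>(ctr*.6+dark*.4))).astype(np.uint8)
    nl,lab,st,cen=cv2.connectedComponentsWithStats(m,connectivity=4);i=lab[w*k,w*k]
    cn=max(cv2.findContours((lab==i).astype(np.uint8),0,1)[0],key=cv2.contourArea);h=cv2.convexHull(cn)
    e=cv2.fitEllipse(h);uv=((e[0][0]+.5)/k-.5+u-w,(e[0][1]+.5)/k-.5+v-w)
    print(n,uv,np.array(e[1])/k,"z.137:",onz(c,*uv,.137),ctr,dark)
    # diameter check
    d=ray(c,*uv);dist=np.linalg.norm(onz(c,*uv,.137)-d[0]);print(" diam mm",max(e[1])/k*dist/c["K"][0][0]*1000)
    o,q=ray(c,*uv);rays.append((o,q/np.linalg.norm(q)))
A=sum(np.eye(3)-np.outer(q,q) for o,q in rays);b=sum((np.eye(3)-np.outer(q,q))@o for o,q in rays)
print("tri",np.linalg.solve(A,b))
E
```

```text
wrist2 (313.8025245666504, 71.01314544677734) [57.70874405 61.85564041] z.137: [ 0.49264354 -0.12967293  0.137     ] 175.6484375 43.0
 diam mm 50.289097636353056
top0 (366.864933013916, 182.41786289215088) [17.45351028 17.91711426] z.137: [ 0.49376383 -0.12790764  0.137     ] 116.4296875 48.0
 diam mm 42.763119699682335
side0 (351.81631088256836, 208.42802143096924) [ 8.41637516 19.49795532] z.137: [ 0.49143671 -0.13470477  0.137     ] 215.4375 18.0
 diam mm 43.10642642749704
tri [ 0.49370824 -0.12928889  0.13353618]
```

Request:
send_rows([
  {"dp": [20,-5,40],"roll": 0,"jaw": 0},
  {"dp": [39,-5,80],"roll": 0,"jaw": 0},
  {"dp": [39,-5,115],"roll": 0,"jaw": 0},
  {"dp": [39,-5,132],"roll": 0,"jaw": 0},
  {"dp": [39,-5,132],"roll": 0,"jaw": 0},
])

```text
time_s: 3.42
tcp_pos: [0.4929, -0.0678, 0.1073]
eef_rot: [179.8, -0.0, -90.1]
contact_force: [0.3, -0.0, -0.2]
gripper_width: 0.0002
gripper_force: 0.0
```

```bash
python3 - <<'E'
from h import *
import pickle
cs=[]
for n in("wrist","side"):
    c=r.capture(n);pickle.dump(c,open(n+"3.pkl","wb"));cs.append(c)
    print(n,px(c,(.4933,-.129,.112)),px(c,r.get_state()["tcp_pos"]))
s=r.get_state();print(s["time_s"],s["tcp_pos"],s["eef_rot"],s["contact_force"])
a=cv2.resize(cs[0]["image"][100:300,220:420],(400,400),interpolation=cv2.INTER_CUBIC)
b=cv2.resize(cs[1]["image"][160:260,300:400],(400,400),interpolation=cv2.INTER_CUBIC)
cv2.imwrite("pics/c3.png",np.hstack([a,b]))
E
```

```text
wrist [316.96919858 147.95838423] [316.29078161 266.14848485]
side [350.99502989 216.57651927] [340.01714071 204.54934363]
3.525 [ 0.494455   -0.06737522  0.10917186] [-1.79972686e+02 -8.76581066e-03 -9.00119743e+01] [1.03029112 0.08924739 0.08683471]
```

View pics/c3.png

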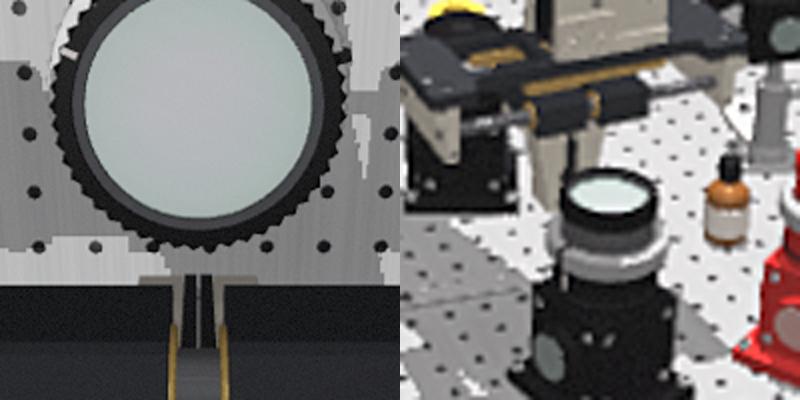

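The left half (wrist) shows narrow finger tips at crop (200,280) and the barrel head at (200,105). The right half shows the finger behind the ring at the right height. Next I creep in to find contact.

Request:
send_rows([
  {"dp": [6,1,0],"roll": 0,"jaw": 0},
  {"dp": [10,1,0],"roll": 0,"jaw": 0},
  {"dp": [12,1,0],"roll": 0,"jaw": 0},
  {"dp": [14,1,0],"roll": 0,"jaw": 0},
  {"dp": [14,1,0],"roll": 0,"jaw": 0},
])

```text
time_s: 4.15
tcp_pos: [0.4932, -0.0812, 0.1086]
eef_rot: [-180.0, 0.0, -90.0]
contact_force: [-0.3, 0.9, -0.7]
gripper_width: 0.0002
gripper_force: 0.0
```

Request:
send_rows([
  {"dp": [1,0,0],"roll": 0,"jaw": 0},
  {"dp": [1,0,0],"roll": 0,"jaw": 0},
])

```text
time_s: 4.4
tcp_pos: [0.4932, -0.0821, 0.1085]
eef_rot: [180.0, -0.0, -90.0]
contact_force: [-0.2, -0.4, 1.2]
gripper_width: 0.0004
gripper_force: 0.0
```

Request:
send_rows([
  {"dp": [1,0,0],"roll": 0,"jaw": 0},
  {"dp": [1,0,0],"roll": 0,"jaw": 0},
])

```text
time_s: 4.65
tcp_pos: [0.4932, -0.0831, 0.1086]
eef_rot: [180.0, -0.0, -90.0]
contact_force: [-0.6, 0.2, -0.3]
gripper_width: 0.0007
gripper_force: 0.0
```

Request:
send_rows([
  {"dp": [1,0,0],"roll": 0,"jaw": 0},
  {"dp": [1,0,0],"roll": 0,"jaw": 0},
])

```text
time_s: 4.9
tcp_pos: [0.4932, -0.0838, 0.1086]
eef_rot: [-180.0, 0.0, -90.0]
contact_force: [-1.1, 4.4, 1.1]
gripper_width: 0.0003
gripper_force: 1.9
```

Request:
send_rows([
  {"dp": [0.3,0,0],"roll": 0,"jaw": 0},
  {"dp": [0.3,0,0],"roll": 0,"jaw": 0},
])

```text
time_s: 5.15
tcp_pos: [0.4933, -0.0838, 0.1086]
eef_rot: [-180.0, 0.0, -90.0]
contact_force: [-1.9, 5.7, -0.1]
gripper_width: 0.0004
gripper_force: 3.0
```

Request:
send_rows([
  {"dp": [0.3,0,0],"roll": 0,"jaw": 0},
  {"dp": [0.3,0,0],"roll": 0,"jaw": 0},
])

```text
time_s: 5.4
tcp_pos: [0.4933, -0.0839, 0.1085]
eef_rot: [-180.0, 0.1, -90.0]
contact_force: [-1.4, 7.1, 0.8]
gripper_width: 0.0005
gripper_force: 3.8
```

Contact is at TCP y = -0.0838, so the axis is at y ≈ -0.128, matching the vision estimate. The stiffness is about 4.5 N/mm. First arc: 30° about a point 43 mm ahead.

Request:
send_rows([
  {"dp": [0.2,4.5,0],"roll": -0.105,"jaw": 0},
  {"dp": [0.9,8.9,0],"roll": -0.209,"jaw": 0},
  {"dp": [2.1,13.3,0],"roll": -0.314,"jaw": 0},
  {"dp": [3.7,17.5,0],"roll": -0.419,"jaw": 0},
  {"dp": [5.8,21.5,0],"roll": -0.524,"jaw": 0},
])

```text
time_s: 6.02
tcp_pos: [0.4712, -0.0895, 0.1085]
eef_rot: [-180.0, 0.1, -59.8]
contact_force: [-4.0, 9.3, 3.5]
gripper_width: 0.0
gripper_force: 5.2
```

```bash
python3 - <<'E'
from h import *
import pickle
c=r.capture("wrist");pickle.dump(c,open("wrist4.pkl","wb"))
s=r.get_state();print(s["time_s"],s["tcp_pos"],s["eef_rot"],s["contact_force"])
t=r.capture("top");i=t["image"]
a=cv2.resize(c["image"][80:280,220:420],(400,400),interpolation=cv2.INTER_CUBIC)
s=r.capture("side")
b=cv2.resize(s["image"][180:260,310:390],(400,400),interpolation=cv2.INTER_CUBIC)
cv2.imwrite("pics/c4.png",np.hstack([a,b]))
E
```

```text
6.075 [ 0.47061089 -0.08981302  0.10849351] [ 1.79997598e+02  8.72280359e-02 -5.94928826e+01] [-5.45501705  8.97133185  3.88796332]
```

View pics/c4.png

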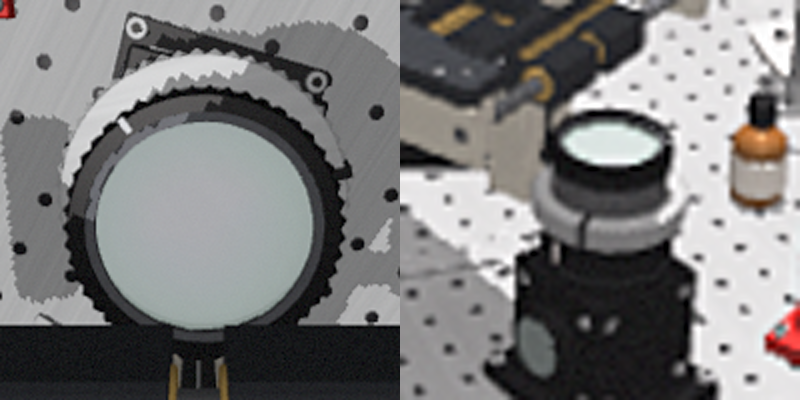

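The ring turns: its black line is now at crop (583,225) in the side view and (345,172) in the wrist view, while the barrel's white mark is at (124,125). The radial force is about 10 N, so I ease off slightly and go on.

Request:
send_rows([
  {"dp": [0.2,6.0,0],"roll": -0.14,"jaw": 0},
  {"dp": [1.3,12.0,0],"roll": -0.279,"jaw": 0},
  {"dp": [3.2,17.7,0],"roll": -0.419,"jaw": 0},
  {"dp": [6.0,23.1,0],"roll": -0.559,"jaw": 0},
  {"dp": [9.5,28.1,0],"roll": -0.698,"jaw": 0},
])

```text
time_s: 6.8
tcp_pos: [0.4504, -0.1129, 0.1084]
eef_rot: [179.9, 0.1, -19.7]
contact_force: [-5.7, 4.4, 6.0]
gripper_width: 0.0007
gripper_force: 3.1
```

Request:
send_rows([
  {"dp": [0.4,6.0,-0.2],"roll": -0.14,"jaw": 0},
  {"dp": [1.6,11.9,-0.3],"roll": -0.279,"jaw": 0},
  {"dp": [3.7,17.5,-0.4],"roll": -0.419,"jaw": 0},
  {"dp": [6.5,22.8,-0.5],"roll": -0.559,"jaw": 0},
  {"dp": [10.0,27.7,-0.5],"roll": -0.698,"jaw": 0},
])

```text
time_s: 7.42
tcp_pos: [0.4493, -0.143, 0.1086]
eef_rot: [-179.9, 0.3, 20.2]
contact_force: [-7.4, -0.4, 5.3]
gripper_width: 0.0006
gripper_force: 3.4
```

Request:
send_rows([
  {"dp": [0.4,6.0,-0.2],"roll": -0.14,"jaw": 0},
  {"dp": [1.6,11.9,-0.4],"roll": -0.279,"jaw": 0},
  {"dp": [3.7,17.5,-0.5],"roll": -0.419,"jaw": 0},
  {"dp": [6.5,22.8,-0.6],"roll": -0.559,"jaw": 0},
  {"dp": [10.0,27.7,-0.6],"roll": -0.698,"jaw": 0},
])

```text
time_s: 8.05
tcp_pos: [0.467, -0.167, 0.109]
eef_rot: [-179.7, 0.3, 60.2]
contact_force: [-9.3, -11.3, 4.1]
gripper_width: 0.0005
gripper_force: 7.1
```

```bash
python3 -c "
from h import *
s=r.get_state();print(s['joints'],s['tcp_pos'],s['contact_force'])"
```

```text
[  3.16744804  11.50867719 -31.39727855   0.15688158 -47.54308878
 146.95724115] [ 0.4670483  -0.16698339  0.10904262] [ -9.32751326 -11.29573708   4.0524877 ]
```

Fitting the four contacts gives an axis at (0.4929, -0.1294) and a contact radius of 45.6 mm, which agrees with the vision estimate. My pivot was off by about 1.5 mm, which explains the high press of 14 N. I'll retract and check where the ring stands.

Request:
send_rows([
  {"dp": [-5,0,0],"roll": 0,"jaw": 0},
  {"dp": [-12,0,0],"roll": 0,"jaw": 0},
  {"dp": [-17,0,0],"roll": 0,"jaw": 0},
  {"dp": [-17,0,0],"roll": 0,"jaw": 0},
])

```text
time_s: 8.55
tcp_pos: [0.4624, -0.1797, 0.1098]
eef_rot: [180.0, -0.0, 60.0]
contact_force: [-0.1, 0.0, -0.5]
gripper_width: 0.0007
gripper_force: 0.0
```

```bash
cat >> h.py <<'E'
AX=np.array([.4929,-.1294])
def where():
    s=r.get_state();p=np.array(s["tcp_pos"]);phi=s["eef_rot"][2]-180
    y=np.radians(s["eef_rot"][2]);X=np.array([np.cos(y),np.sin(y)]);Y=np.array([np.sin(y),-np.cos(y)])
    d=AX-p[:2];F=np.array(s["contact_force"])
    print("t",s["time_s"],"phi",round(phi%360,1),"axis ahead mm",(d@X*1e3).round(1),"lateral",(d@Y*1e3).round(1),"z",p[2].round(4),"Frad",(-F[:2]@X).round(1),"Ftan",(F[:2]@Y).round(1),"Fz",F[2].round(1),"j6",s["joints"][5].round(0))
def line(name="side",h=.112):
    "polar unwrap of ring's top (r 29..34.5) and rim; print darkest angles vs world"
    c=r.capture(name);g=cv2.cvtColor(c["image"],cv2.COLOR_BGR2GRAY)
    a=np.radians(np.arange(0,360,2))
    P=np.stack([AX[0]+.0352*np.cos(a),AX[1]+.0352*np.sin(a),0*a+h-.005],1)
    uv=cv2.projectPoints(P,np.array(c["rvec"],float),np.array(c["tvec"],float),np.array(c["K"],float),None)[0][:,0].astype(np.float32)
    v=cv2.remap(g,uv[:,0].copy(),uv[:,1].copy(),1).ravel()
    return c,np.degrees(a),v
E
python3 - <<'E'
from h import *
where()
for n in("side","top","wrist"):
    c,a,v=line(n)
    print(n,' '.join(f"{int(x)}:{int(y)}" for x,y in zip(a[::4],v[::4])))
    if n=="wrist":w=c
    if n=="side":s=c
a=cv2.resize(w["image"][60:260,220:420],(400,400),interpolation=cv2.INTER_CUBIC)
b=cv2.resize(s["image"][180:260,310:390],(400,400),interpolation=cv2.INTER_CUBIC)
cv2.imwrite("pics/c5.png",np.hstack([a,b]))
E
```

```text
t 8.55 phi 240.0 axis ahead mm 58.8 lateral 1.3 z 0.1098 Frad 0.0 Ftan -0.1 Fz -0.5 j6 148.0
side 0:46 8:42 16:48 24:55 32:54 40:54 48:55 56:50 64:138 72:228 80:90 88:53 96:54 104:49 112:46 119:41 128:46 136:41 144:40 152:46 160:134 168:204 176:165 184:115 192:114 200:147 208:156 216:155 224:157 232:61 239:56 248:160 256:154 264:156 272:137 280:114 288:115 296:116 304:118 312:138 320:143 328:162 336:178 344:131 352:60
top 0:88 8:88 16:87 24:85 32:80 40:76 48:72 56:68 64:68 72:63 80:63 88:59 96:59 104:55 112:52 119:48 128:44 136:38 144:35 152:29 160:30 168:19 176:23 184:24 192:22 200:45 208:41 216:36 224:38 232:45 239:44 248:49 256:53 264:56 272:59 280:62 288:62 296:65 304:65 312:72 320:76 328:79 336:84 344:84 352:87
wrist 0:182 8:185 16:187 24:187 32:184 40:183 48:184 56:56 64:41 72:98 80:177 88:133 96:127 104:132 112:126 119:123 128:121 136:120 144:128 152:122 160:128 168:120 176:31 184:25 192:27 200:28 208:26 216:29 224:22 232:27 239:27 248:28 256:27 264:28 272:25 280:47 288:48 296:50 304:36 312:11 320:114 328:61 336:151 344:188 352:175
```

View pics/c5.png

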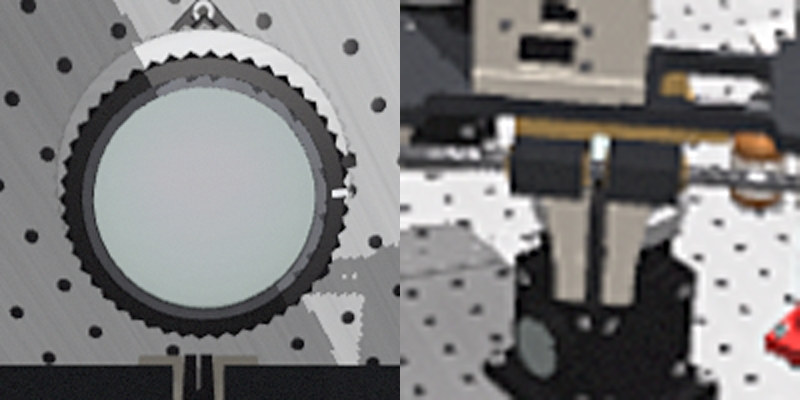

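The ring's line is at wrist crop (350,160), a world bearing of about -17°, against about 195° at the start. So it has turned about 148° with no real slip, and the barrel's white mark is unmoved. I'll orbit back clear of the ring at 60 mm radius to φ = -30°.

Request:
send_rows([
  {"dp": [-0.3,-9.1,0],"roll": 0.175,"jaw": 0},
  {"dp": [2.4,-19.2,0],"roll": 0.349,"jaw": 0},
  {"dp": [6.8,-28.7,0],"roll": 0.524,"jaw": 0},
  {"dp": [12.8,-37.3,0],"roll": 0.698,"jaw": 0},
  {"dp": [20.2,-44.7,0],"roll": 0.873,"jaw": 0},
])

```text
time_s: 9.32
tcp_pos: [0.4338, -0.1392, 0.1097]
eef_rot: [180.0, -0.0, 9.7]
contact_force: [-0.8, 0.1, -0.7]
gripper_width: 0.0006
gripper_force: 0.0
```

Request:
send_rows([
  {"dp": [0.9,-10.4,0],"roll": 0.175,"jaw": 0},
  {"dp": [3.6,-20.5,0],"roll": 0.349,"jaw": 0},
  {"dp": [8.0,-30,0],"roll": 0.524,"jaw": 0},
  {"dp": [14,-38.6,0],"roll": 0.698,"jaw": 0},
  {"dp": [21.4,-46,0],"roll": 0.873,"jaw": 0},
])

```text
time_s: 9.95
tcp_pos: [0.4471, -0.0901, 0.1098]
eef_rot: [-180.0, -0.0, -40.3]
contact_force: [-0.2, -0.5, 0.3]
gripper_width: 0.0004
gripper_force: 0.0
```

Request:
send_rows([
  {"dp": [0.9,-10.4,0],"roll": 0.175,"jaw": 0},
  {"dp": [3.6,-20.5,0],"roll": 0.349,"jaw": 0},
  {"dp": [8.0,-30,0],"roll": 0.524,"jaw": 0},
  {"dp": [14,-38.6,0],"roll": 0.698,"jaw": 0},
  {"dp": [21.4,-46,0],"roll": 0.873,"jaw": 0},
])

```text
time_s: 10.58
tcp_pos: [0.4934, -0.0688, 0.1097]
eef_rot: [-180.0, 0.0, -90.4]
contact_force: [0.3, -1.1, 0.3]
gripper_width: 0.0002
gripper_force: 0.0
```

```bash
python3 -c "
from h import *
where()"
```

```text
t 10.575 phi 89.6 axis ahead mm 60.6 lateral 0.1 z 0.1097 Frad -1.1 Ftan -0.3 Fz 0.3 j6 -15.0
```

Orbiting works well, and I'm back at φ = 90°. I carry on to -30°.

Request:
send_rows([
  {"dp": [0.9,-10.4,0],"roll": 0.175,"jaw": 0},
  {"dp": [3.6,-20.5,0],"roll": 0.349,"jaw": 0},
  {"dp": [8.0,-30,0],"roll": 0.524,"jaw": 0},
  {"dp": [14,-38.6,0],"roll": 0.698,"jaw": 0},
  {"dp": [21.4,-46,0],"roll": 0.873,"jaw": 0},
])

```text
time_s: 11.2
tcp_pos: [0.5393, -0.0906, 0.1096]
eef_rot: [-180.0, 0.0, -140.4]
contact_force: [-0.2, -0.5, 1.3]
gripper_width: 0.0006
gripper_force: 0.0
```

Request:
send_rows([
  {"dp": [0.9,-10.4,0],"roll": 0.175,"jaw": 0},
  {"dp": [3.6,-20.5,0],"roll": 0.349,"jaw": 0},
  {"dp": [8.0,-30,0],"roll": 0.524,"jaw": 0},
  {"dp": [14,-38.6,0],"roll": 0.698,"jaw": 0},
  {"dp": [21.4,-46,0],"roll": 0.873,"jaw": 0},
])

```text
time_s: 11.82
tcp_pos: [0.5522, -0.1398, 0.1096]
eef_rot: [-180.0, -0.0, 169.6]
contact_force: [-0.2, 0.7, -0.0]
gripper_width: 0.0005
gripper_force: 0.0
```

Request:
send_rows([
  {"dp": [0.9,-10.4,0],"roll": 0.175,"jaw": 0},
  {"dp": [3.6,-20.5,0],"roll": 0.349,"jaw": 0},
  {"dp": [3.6,-20.5,0],"roll": 0.349,"jaw": 0},
])

```text
time_s: 12.2
tcp_pos: [0.5447, -0.1594, 0.1096]
eef_rot: [-180.0, -0.0, 149.9]
contact_force: [-0.7, -0.5, 0.3]
gripper_width: 0.0003
gripper_force: 0.0
```

```bash
python3 -c "
from h import *
where()"
```

```text
t 12.2 phi 329.9 axis ahead mm 59.9 lateral 0.1 z 0.1096 Frad -0.3 Ftan -0.8 Fz 0.3 j6 -123.0
```

Request:
send_rows([
  {"dp": [8,0,-0.5],"roll": 0,"jaw": 0},
  {"dp": [13,0,-0.5],"roll": 0,"jaw": 0},
  {"dp": [15,0,-0.5],"roll": 0,"jaw": 0},
  {"dp": [15.6,0,-0.5],"roll": 0,"jaw": 0},
  {"dp": [15.6,0,-0.5],"roll": 0,"jaw": 0},
])

```text
time_s: 12.82
tcp_pos: [0.5327, -0.1516, 0.1106]
eef_rot: [180.0, 0.2, 150.0]
contact_force: [4.7, -3.8, -3.3]
gripper_width: 0.0003
gripper_force: 3.1
```

```bash
python3 -c "
from h import *
where()"
```

```text
t 12.825 phi 330.0 axis ahead mm 45.6 lateral -0.6 z 0.1106 Frad 6.0 Ftan -1.0 Fz -3.3 j6 -124.0
```

Request:
send_rows([
  {"dp": [0.4,6.2,0],"roll": -0.14,"jaw": 0},
  {"dp": [1.7,12.2,0],"roll": -0.279,"jaw": 0},
  {"dp": [3.8,18.0,0],"roll": -0.419,"jaw": 0},
  {"dp": [6.7,23.5,0],"roll": -0.559,"jaw": 0},
  {"dp": [10.4,28.5,0],"roll": -0.698,"jaw": 0},
])

```text
time_s: 13.45
tcp_pos: [0.5379, -0.1212, 0.1106]
eef_rot: [-180.0, 0.1, -169.7]
contact_force: [3.6, -1.3, -1.2]
gripper_width: 0.0005
gripper_force: 1.5
```

```bash
python3 -c "
from h import *
where()"
```

```text
t 13.45 phi 10.3 axis ahead mm 45.8 lateral -0.0 z 0.1106 Frad 3.3 Ftan -2.0 Fz -1.2 j6 -87.0
```

Request:
send_rows([
  {"dp": [1.2,6.2,0],"roll": -0.14,"jaw": 0},
  {"dp": [2.5,12.0,0],"roll": -0.279,"jaw": 0},
  {"dp": [4.5,17.7,0],"roll": -0.419,"jaw": 0},
  {"dp": [7.4,23.1,-0.1],"roll": -0.559,"jaw": 0},
  {"dp": [11.0,28.0,-0.2],"roll": -0.698,"jaw": 0},
])

```text
time_s: 14.08
tcp_pos: [0.5227, -0.0948, 0.1108]
eef_rot: [-179.9, 0.2, -129.8]
contact_force: [4.3, 1.1, -2.7]
gripper_width: 0.0002
gripper_force: 2.2
```

```bash
python3 -c "
from h import *
where()"
```

```text
t 14.075 phi 50.2 axis ahead mm 45.7 lateral 0.8 z 0.1108 Frad 3.6 Ftan -2.6 Fz -2.7 j6 -51.0
```

Request:
send_rows([
  {"dp": [1.2,6.2,0.2],"roll": -0.14,"jaw": 0},
  {"dp": [2.5,12.0,0.2],"roll": -0.279,"jaw": 0},
  {"dp": [4.5,17.7,0.2],"roll": -0.419,"jaw": 0},
  {"dp": [7.4,23.1,0.2],"roll": -0.559,"jaw": 0},
  {"dp": [11.0,28.0,0.2],"roll": -0.698,"jaw": 0},
])

```text
time_s: 14.7
tcp_pos: [0.4941, -0.084, 0.1107]
eef_rot: [-179.8, 0.2, -89.8]
contact_force: [1.7, 11.1, 1.0]
gripper_width: 0.0002
gripper_force: 5.4
```

```bash
python3 -c "
from h import *
where()"
```

```text
t 14.7 phi 90.2 axis ahead mm 45.4 lateral 1.4 z 0.1107 Frad 11.1 Ftan -1.7 Fz 1.0 j6 -12.0
```

Request:
send_rows([
  {"dp": [-0.1,6.3,0],"roll": -0.14,"jaw": 0},
  {"dp": [1.1,12.4,0],"roll": -0.279,"jaw": 0},
  {"dp": [3.1,18.3,0],"roll": -0.419,"jaw": 0},
  {"dp": [6.1,23.9,-0.1],"roll": -0.559,"jaw": 0},
  {"dp": [9.8,29.0,-0.2],"roll": -0.698,"jaw": 0},
])

```text
time_s: 15.32
tcp_pos: [0.4633, -0.0948, 0.1106]
eef_rot: [-179.9, 0.0, -49.8]
contact_force: [-2.3, 5.8, 2.7]
gripper_width: 0.0006
gripper_force: 2.8
```

```bash
python3 -c "
from h import *
where()"
```

```text
t 15.325 phi 130.2 axis ahead mm 45.5 lateral -0.3 z 0.1106 Frad 5.9 Ftan -1.9 Fz 2.7 j6 28.0
```

Request:
send_rows([
  {"dp": [0.6,6.2,-0.2],"roll": -0.14,"jaw": 0},
  {"dp": [1.9,12.2,-0.3],"roll": -0.279,"jaw": 0},
  {"dp": [4.0,18.0,-0.3],"roll": -0.419,"jaw": 0},
  {"dp": [6.9,23.4,-0.4],"roll": -0.559,"jaw": 0},
  {"dp": [10.6,28.4,-0.4],"roll": -0.698,"jaw": 0},
])

```text
time_s: 15.95
tcp_pos: [0.4478, -0.1219, 0.1107]
eef_rot: [-180.0, 0.0, -9.8]
contact_force: [-0.8, 1.7, 0.2]
gripper_width: 0.0003
gripper_force: 0.5
```

```bash
python3 -c "
from h import *
where()"
```

```text
t 15.95 phi 170.2 axis ahead mm 45.7 lateral -0.3 z 0.1107 Frad 1.1 Ftan -1.6 Fz 0.2 j6 71.0
```

Request:
send_rows([
  {"dp": [1.5,0,0],"roll": 0,"jaw": 0},
  {"dp": [1.9,6.0,-0.1],"roll": -0.14,"jaw": 0},
  {"dp": [3.1,11.8,-0.1],"roll": -0.279,"jaw": 0},
  {"dp": [5.2,17.4,-0.2],"roll": -0.419,"jaw": 0},
])

```text
time_s: 16.45
tcp_pos: [0.4487, -0.1403, 0.1106]
eef_rot: [-179.9, 0.2, 14.0]
contact_force: [-5.3, -0.1, 3.4]
gripper_width: 0.0008
gripper_force: 2.3
```

```bash
python3 -c "
from h import *
where()"
```

```text
t 16.45 phi 194.0 axis ahead mm 45.5 lateral 0.1 z 0.1106 Frad 5.2 Ftan -1.2 Fz 3.4 j6 97.0
```

Request:
send_rows([
  {"dp": [0.6,6.2,-0.3],"roll": -0.14,"jaw": 0},
  {"dp": [1.9,12.2,-0.4],"roll": -0.279,"jaw": 0},
  {"dp": [3.9,18.0,-0.5],"roll": -0.419,"jaw": 0},
  {"dp": [6.7,23.5,-0.5],"roll": -0.559,"jaw": 0},
  {"dp": [10.3,28.6,-0.5],"roll": -0.698,"jaw": 0},
])

```text
time_s: 17.08
tcp_pos: [0.4656, -0.1659, 0.1109]
eef_rot: [-179.8, 0.1, 53.9]
contact_force: [-4.3, -1.4, 0.1]
gripper_width: 0.0004
gripper_force: 1.8
```

```bash
python3 -c "
from h import *
where()"
```

```text
t 17.075 phi 233.9 axis ahead mm 45.6 lateral 0.6 z 0.1109 Frad 3.7 Ftan -2.7 Fz 0.1 j6 141.0
```

Request:
send_rows([
  {"dp": [1.1,5.3,0],"roll": -0.122,"jaw": 0},
  {"dp": [2.1,10.5,0],"roll": -0.244,"jaw": 0},
  {"dp": [3.5,14.8,-0.1],"roll": -0.349,"jaw": 0},
])

```text
time_s: 17.45
tcp_pos: [0.4795, -0.1727, 0.1111]
eef_rot: [-179.8, 0.2, 73.9]
contact_force: [-4.5, -9.5, 0.0]
gripper_width: 0.0006
gripper_force: 4.8
```

```bash
python3 -c "
from h import *
where()"
```

```text
t 17.45 phi 253.9 axis ahead mm 45.4 lateral 0.9 z 0.1111 Frad 10.4 Ftan -1.7 Fz 0.0 j6 161.0
```

Request:
send_rows([
  {"dp": [-5,0,0],"roll": 0,"jaw": 0},
  {"dp": [-12,0,0],"roll": 0,"jaw": 0},
  {"dp": [-16,0,0],"roll": 0,"jaw": 0},
  {"dp": [-16,0,0],"roll": 0,"jaw": 0},
])

```text
time_s: 17.95
tcp_pos: [0.477, -0.1871, 0.1117]
eef_rot: [180.0, -0.0, 73.8]
contact_force: [-0.8, -0.0, 0.3]
gripper_width: 0.0004
gripper_force: 0.0
```

```bash
python3 - <<'E'
from h import *
where()
w=r.capture("wrist");s=r.capture("side")
a=cv2.resize(w["image"][60:260,220:420],(400,400),interpolation=cv2.INTER_CUBIC)
b=cv2.resize(s["image"][180:260,310:390],(400,400),interpolation=cv2.INTER_CUBIC)
cv2.imwrite("pics/c6.png",np.hstack([a,b]))
f=lambda p:((px(w,p)-[220,60])*2).round()
print("centre",f((*AX,.113)),[(d,f((AX[0]+.033*np.cos(np.radians(d)),AX[1]+.033*np.sin(np.radians(d)),.113)).tolist()) for d in range(0,360,30)])
E
```

```text
t 17.95 phi 253.8 axis ahead mm 59.9 lateral -0.8 z 0.1117 Frad 0.2 Ftan -0.7 Fz 0.3 j6 163.0
centre [196. 180.] [(0, [335.0, 139.0]), (30, [299.0, 71.0]), (60, [232.0, 31.0]), (90, [153.0, 33.0]), (120, [87.0, 76.0]), (150, [55.0, 145.0]), (180, [61.0, 219.0]), (210, [101.0, 279.0]), (240, [164.0, 311.0]), (270, [233.0, 309.0]), (300, [294.0, 275.0]), (330, [332.0, 214.0])]
```

View pics/c6.png

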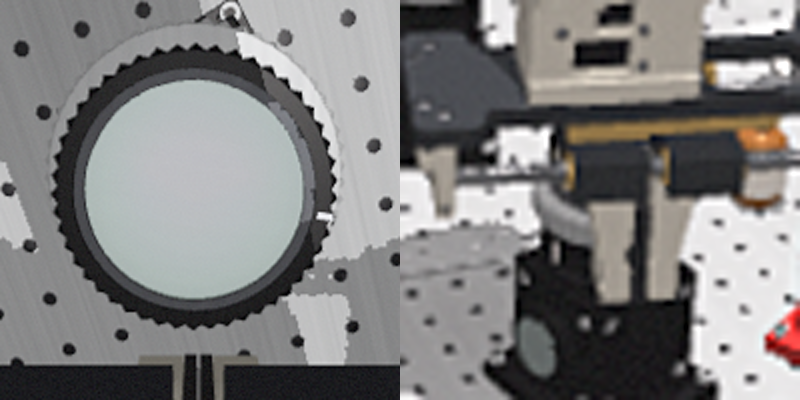

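Here the line must be hidden behind the barrel head (expected bearing about 267°). The head's white mark is at (325,216), unmoved. That's 9 pictures viewed. I'll orbit back and locate the line numerically from φ ≈ 104°.

Request:
send_rows([
  {"dp": [0.9,-11.2,0],"roll": 0.175,"jaw": 0},
  {"dp": [3.6,-21.3,0],"roll": 0.349,"jaw": 0},
  {"dp": [8.0,-30.8,0],"roll": 0.524,"jaw": 0},
  {"dp": [14,-39.4,0],"roll": 0.698,"jaw": 0},
  {"dp": [21.4,-46.8,0],"roll": 0.873,"jaw": 0},
])

```text
time_s: 18.68
tcp_pos: [0.4378, -0.153, 0.1116]
eef_rot: [180.0, -0.0, 23.5]
contact_force: [-0.3, 0.1, -0.2]
gripper_width: 0.0003
gripper_force: 0.0
```

Request:
send_rows([
  {"dp": [0.9,-10.4,0],"roll": 0.175,"jaw": 0},
  {"dp": [3.6,-20.5,0],"roll": 0.349,"jaw": 0},
  {"dp": [8.0,-30,0],"roll": 0.524,"jaw": 0},
  {"dp": [14,-38.6,0],"roll": 0.698,"jaw": 0},
  {"dp": [21.4,-46,0],"roll": 0.873,"jaw": 0},
])

```text
time_s: 19.3
tcp_pos: [0.439, -0.1021, 0.1117]
eef_rot: [-180.0, -0.0, -26.5]
contact_force: [0.2, -0.0, 0.3]
gripper_width: 0.0004
gripper_force: 0.0
```

Request:
send_rows([
  {"dp": [0.9,-10.4,0],"roll": 0.175,"jaw": 0},
  {"dp": [3.6,-20.5,0],"roll": 0.349,"jaw": 0},
  {"dp": [8.0,-30,0],"roll": 0.524,"jaw": 0},
  {"dp": [14,-38.6,0],"roll": 0.698,"jaw": 0},
  {"dp": [21.4,-46,0],"roll": 0.873,"jaw": 0},
])

```text
time_s: 19.92
tcp_pos: [0.4788, -0.0704, 0.1117]
eef_rot: [-180.0, 0.0, -76.5]
contact_force: [-0.5, 0.0, 0.2]
gripper_width: 0.0005
gripper_force: 0.0
```

```bash
cat >> h.py <<'E'
def topscan(z,name="wrist"):
    c=r.capture(name);g=cv2.cvtColor(c["image"],cv2.COLOR_BGR2GRAY);a=np.radians(np.arange(0,360,3));o=[]
    for rr in(.0315,.0325,.0335):
        P=np.stack([AX[0]+rr*np.cos(a),AX[1]+rr*np.sin(a),0*a+z],1)
        uv=cv2.projectPoints(P,np.array(c["rvec"],float),np.array(c["tvec"],float),np.array(c["K"],float),None)[0][:,0].astype(np.float32)
        o.append(cv2.remap(g,uv[:,0].copy(),uv[:,1].copy(),1).ravel().astype(float))
    v=np.mean(o,0);print(name,' '.join(f"{3*i}:{int(x)}" for i,x in enumerate(v)));return c
E
python3 - <<'E'
from h import *
where()
w=topscan(.1135);s=r.capture("side")
a=cv2.resize(w["image"][40:240,220:420],(400,400),interpolation=cv2.INTER_CUBIC)
b=cv2.resize(s["image"][180:260,310:390],(400,400),interpolation=cv2.INTER_CUBIC)
cv2.imwrite("pics/c7.png",np.hstack([a,b]))
E
```

```text
t 19.925 phi 103.5 axis ahead mm 60.7 lateral 0.0 z 0.1117 Frad 0.2 Ftan 0.5 Fz 0.2 j6 -2.0
wrist 0:200 3:154 6:152 9:176 12:105 15:158 18:113 21:109 24:138 27:60 30:77 33:35 36:39 39:32 42:19 45:38 48:23 51:24 54:25 57:24 60:22 63:22 66:22 69:22 72:20 75:22 78:22 81:20 84:25 87:25 90:26 93:27 96:29 99:26 102:29 105:28 108:30 111:27 114:29 117:28 120:30 123:25 126:27 129:26 132:25 135:24 138:24 141:23 144:24 147:22 150:25 153:21 156:22 159:25 162:23 165:25 168:27 171:22 174:26 177:48 180:20 183:71 186:41 189:66 192:78 195:59 198:102 201:78 204:102 207:107 210:90 213:133 216:111 219:132 222:137 225:127 228:135 231:136 234:136 237:140 240:136 243:138 246:135 249:138 252:131 255:49 258:94 261:196 264:198 267:193 270:201 273:200 276:198 279:198 282:194 285:197 288:198 291:200 294:200 297:200 300:197 303:197 306:200 309:198 312:177 315:197 318:194 321:186 324:198 327:195 330:198 333:201 336:195 339:200 342:194 345:192 348:183 351:195 354:198 357:169
```

The line is now at bearing 256° (a clear dip in the scan), so the ring has turned about 421° in all and about 299° remain. I'll go round to φ = -46° and check the starting bearing of the line in the first pictures.

Request:
send_rows([
  {"dp": [0.9,-10.4,0],"roll": 0.175,"jaw": 0},
  {"dp": [3.6,-20.5,0],"roll": 0.349,"jaw": 0},
  {"dp": [8.0,-30,0],"roll": 0.524,"jaw": 0},
  {"dp": [14,-38.6,0],"roll": 0.698,"jaw": 0},
  {"dp": [21.4,-46,0],"roll": 0.873,"jaw": 0},
])

```text
time_s: 20.65
tcp_pos: [0.5281, -0.0807, 0.1115]
eef_rot: [180.0, -0.0, -126.3]
contact_force: [0.5, -0.3, 0.8]
gripper_width: 0.0003
gripper_force: 0.0
```

Request:
send_rows([
  {"dp": [0.9,-10.4,0],"roll": 0.175,"jaw": 0},
  {"dp": [3.6,-20.5,0],"roll": 0.349,"jaw": 0},
  {"dp": [8.0,-30,0],"roll": 0.524,"jaw": 0},
  {"dp": [14,-38.6,0],"roll": 0.698,"jaw": 0},
  {"dp": [21.4,-46,0],"roll": 0.873,"jaw": 0},
])

```text
time_s: 21.28
tcp_pos: [0.5524, -0.1253, 0.1115]
eef_rot: [180.0, -0.0, -176.3]
contact_force: [-0.6, -0.8, 0.3]
gripper_width: 0.0005
gripper_force: 0.0
```

Request:
send_rows([
  {"dp": [0.9,-10.4,0],"roll": 0.175,"jaw": 0},
  {"dp": [3.6,-20.5,0],"roll": 0.349,"jaw": 0},
  {"dp": [8.0,-30,0],"roll": 0.524,"jaw": 0},
  {"dp": [14,-38.6,0],"roll": 0.698,"jaw": 0},
  {"dp": [21.4,-46,0],"roll": 0.873,"jaw": 0},
])

```text
time_s: 21.9
tcp_pos: [0.5337, -0.1726, 0.1115]
eef_rot: [-180.0, -0.0, 133.7]
contact_force: [-0.4, 0.9, 0.5]
gripper_width: 0.0005
gripper_force: 0.0
```

```bash
python3 - <<'E'
from h import *
import h,pickle
where()
class R:
    def capture(s,n): return pickle.load(open(n+".pkl","rb"))
h.r=R()
for n,z,rr in(("top0",.112,None),("side0",.112,None)): topscan(z,n)
c,a,v=line("side0");print("rim",' '.join(f"{int(x)}:{int(y)}" for x,y in zip(a,v) if 160<x<330))
E
```

```text
t 21.9 phi 313.7 axis ahead mm 59.5 lateral 0.3 z 0.1115 Frad -0.9 Ftan 0.3 Fz 0.5 j6 -138.0
top0 0:83 3:84 6:84 9:92 12:97 15:98 18:97 21:99 24:102 27:107 30:111 33:114 36:112 39:112 42:113 45:116 48:119 51:124 54:125 57:127 60:129 63:129 66:129 69:131 72:133 75:133 78:132 81:133 84:132 87:132 90:132 93:131 96:130 99:128 102:129 105:131 108:132 111:132 114:131 117:130 120:131 123:130 126:126 129:123 132:123 135:121 138:122 141:121 144:122 147:123 150:121 153:119 156:115 159:111 162:111 165:111 168:110 171:108 174:106 177:103 180:100 183:96 186:89 189:79 192:68 195:71 198:78 201:88 204:91 207:93 210:94 213:92 216:96 219:94 222:92 225:90 228:93 231:95 234:100 237:100 240:106 243:113 246:120 249:123 252:122 255:119 258:118 261:117 264:117 267:114 270:112 273:110 276:110 279:109 282:107 285:104 288:101 291:100 294:98 297:95 300:92 303:89 306:85 309:83 312:78 315:82 318:85 321:86 324:80 327:78 330:78 333:84 336:88 339:86 342:81 345:76 348:72 351:72 354:73 357:80
side0 0:157 3:111 6:61 9:26 12:17 15:17 18:23 21:42 24:92 27:157 30:199 33:212 36:218 39:218 42:216 45:216 48:217 51:216 54:216
[... 743 characters left out ...]
15 345:213 348:213 351:214 354:212 357:191
rim 162:193 164:188 166:180 168:172 170:163 172:151 174:140 176:135 178:130 180:119 182:103 184:92 186:96 188:95 190:94 192:85 194:72 196:50 198:49 200:56 202:66 204:85 206:104 208:106 210:105 212:106 214:107 216:106 218:103 220:103 222:103 224:104 226:106 228:105 230:102 232:101 234:101 236:103 238:104 239:103 242:103 244:104 246:104 248:103 250:103 252:102 254:102 256:102 258:102 260:101 262:99 264:100 266:101 268:102 270:105 272:104 274:100 276:98 278:97 280:99 282:108 284:111 286:107 288:99 290:97 292:107 294:109 296:107 298:102 300:99 302:106 304:108 306:106 308:109 310:121 312:127 314:129 316:134 318:143 320:155 322:163 324:168 326:171 328:171
```

The line started at 193 to 198°, so 299° remain. Pressing in for the third pass.

Request:
send_rows([
  {"dp": [8,0.3,0],"roll": 0,"jaw": 0},
  {"dp": [13,0.3,0],"roll": 0,"jaw": 0},
  {"dp": [14.5,0.3,0],"roll": 0,"jaw": 0},
  {"dp": [15.5,0.3,0],"roll": 0,"jaw": 0},
  {"dp": [15.5,0.3,0],"roll": 0,"jaw": 0},
])

```text
time_s: 22.52
tcp_pos: [0.5252, -0.1615, 0.112]
eef_rot: [180.0, 0.1, 134.0]
contact_force: [4.0, -7.3, -3.4]
gripper_width: 0.0009
gripper_force: 4.0
```

Request:
send_rows([
  {"dp": [0.5,6.2,0],"roll": -0.14,"jaw": 0},
  {"dp": [1.8,12.1,0],"roll": -0.279,"jaw": 0},
  {"dp": [4.0,17.8,0],"roll": -0.419,"jaw": 0},
  {"dp": [7.0,23.2,-0.1],"roll": -0.559,"jaw": 0},
  {"dp": [10.8,28.2,-0.2],"roll": -0.698,"jaw": 0},
])

```text
time_s: 23.15
tcp_pos: [0.5384, -0.1334, 0.1121]
eef_rot: [-180.0, 0.2, 174.2]
contact_force: [4.8, -3.4, -2.7]
gripper_width: 0.0005
gripper_force: 2.2
```

```bash
python3 -c "
from h import *
where()"
```

```text
t 23.15 phi 354.2 axis ahead mm 45.7 lateral -0.6 z 0.1121 Frad 5.1 Ftan -2.9 Fz -2.7 j6 -102.0
```

Request:
send_rows([
  {"dp": [1.4,6.2,0.1],"roll": -0.14,"jaw": 0},
  {"dp": [2.7,12.0,0.1],"roll": -0.279,"jaw": 0},
  {"dp": [4.8,17.7,0.1],"roll": -0.419,"jaw": 0},
  {"dp": [7.6,23.0,0.1],"roll": -0.559,"jaw": 0},
  {"dp": [11.2,27.9,0.1],"roll": -0.698,"jaw": 0},
])

```text
time_s: 23.78
tcp_pos: [0.5307, -0.1037, 0.1122]
eef_rot: [-179.9, 0.2, -145.8]
contact_force: [4.6, 0.5, -1.9]
gripper_width: 0.0002
gripper_force: 2.0
```

```bash
python3 -c "
from h import *
where()"
```

```text
t 23.775 phi 34.2 axis ahead mm 45.7 lateral -0.0 z 0.1122 Frad 4.1 Ftan -2.2 Fz -1.9 j6 -66.0
```

Add a little more press for the next arc.

Request:
send_rows([
  {"dp": [1.2,6.2,0.1],"roll": -0.14,"jaw": 0},
  {"dp": [2.4,12.0,0.1],"roll": -0.279,"jaw": 0},
  {"dp": [4.4,17.8,0.1],"roll": -0.419,"jaw": 0},
  {"dp": [7.1,23.3,0.1],"roll": -0.559,"jaw": 0},
  {"dp": [10.7,28.3,0.1],"roll": -0.698,"jaw": 0},
])

```text
time_s: 24.4
tcp_pos: [0.5059, -0.0856, 0.1122]
eef_rot: [-179.8, 0.1, -105.8]
contact_force: [2.2, 4.2, -1.0]
gripper_width: 0.0003
gripper_force: 2.1
```

```bash
python3 -c "
from h import *
where()"
```

```text
t 24.4 phi 74.2 axis ahead mm 45.7 lateral 0.6 z 0.1122 Frad 4.7 Ftan -1.0 Fz -1.0 j6 -28.0
```

Request:
send_rows([
  {"dp": [0.5,6.2,0],"roll": -0.14,"jaw": 0},
  {"dp": [1.8,12.2,0],"roll": -0.279,"jaw": 0},
  {"dp": [3.8,18.0,0],"roll": -0.419,"jaw": 0},
  {"dp": [6.7,23.5,-0.1],"roll": -0.559,"jaw": 0},
  {"dp": [10.4,28.5,-0.2],"roll": -0.698,"jaw": 0},
])

```text
time_s: 25.02
tcp_pos: [0.4745, -0.0877, 0.1122]
eef_rot: [-179.9, 0.0, -65.8]
contact_force: [-0.5, 5.4, 1.9]
gripper_width: 0.0003
gripper_force: 2.3
```

```bash
python3 -c "
from h import *
where()"
```

```text
t 25.025 phi 114.2 axis ahead mm 45.6 lateral 0.3 z 0.1122 Frad 5.2 Ftan -1.8 Fz 1.9 j6 11.0
```

Request:
send_rows([
  {"dp": [0.9,6.2,-0.2],"roll": -0.14,"jaw": 0},
  {"dp": [2.5,12.0,-0.2],"roll": -0.279,"jaw": 0},
  {"dp": [4.7,17.7,-0.3],"roll": -0.419,"jaw": 0},
  {"dp": [7.6,23.0,-0.3],"roll": -0.559,"jaw": 0},
  {"dp": [11.3,27.9,-0.3],"roll": -0.698,"jaw": 0},
])

```text
time_s: 25.65
tcp_pos: [0.4518, -0.1098, 0.1121]
eef_rot: [-180.0, 0.1, -25.9]
contact_force: [-3.1, 4.5, 4.9]
gripper_width: 0.0003
gripper_force: 2.8
```

```bash
python3 -c "
from h import *
where()"
```

```text
t 25.65 phi 154.1 axis ahead mm 45.5 lateral -0.3 z 0.1121 Frad 4.8 Ftan -2.7 Fz 4.9 j6 54.0
```

Request:
send_rows([
  {"dp": [0.9,6.2,-0.3],"roll": -0.14,"jaw": 0},
  {"dp": [2.5,12.0,-0.5],"roll": -0.279,"jaw": 0},
  {"dp": [4.7,17.7,-0.6],"roll": -0.419,"jaw": 0},
  {"dp": [7.6,23.0,-0.7],"roll": -0.559,"jaw": 0},
  {"dp": [11.3,27.9,-0.7],"roll": -0.698,"jaw": 0},
])

```text
time_s: 26.28
tcp_pos: [0.4487, -0.1404, 0.1124]
eef_rot: [-179.9, 0.2, 14.1]
contact_force: [-4.7, 0.4, 3.4]
gripper_width: 0.0006
gripper_force: 2.1
```

```bash
python3 -c "
from h import *
where()"
```

```text
t 26.275 phi 194.1 axis ahead mm 45.5 lateral 0.1 z 0.1124 Frad 4.5 Ftan -1.6 Fz 3.4 j6 97.0
```

Request:
send_rows([
  {"dp": [0.8,6.2,-0.2],"roll": -0.14,"jaw": 0},
  {"dp": [2.1,12.1,-0.4],"roll": -0.279,"jaw": 0},
  {"dp": [4.2,17.8,-0.5],"roll": -0.419,"jaw": 0},
  {"dp": [7.1,23.2,-0.5],"roll": -0.559,"jaw": 0},
  {"dp": [10.7,28.3,-0.5],"roll": -0.698,"jaw": 0},
])

```text
time_s: 26.9
tcp_pos: [0.4656, -0.1659, 0.1127]
eef_rot: [-179.8, 0.2, 54.1]
contact_force: [-4.7, -2.7, 1.9]
gripper_width: 0.0002
gripper_force: 2.2
```

```bash
python3 -c "
from h import *
where()"
```

```text
t 26.9 phi 234.1 axis ahead mm 45.6 lateral 0.8 z 0.1127 Frad 4.9 Ftan -2.2 Fz 1.9 j6 141.0
```

Final 20° of this pass, then retract.

Request:
send_rows([
  {"dp": [0.6,5.4,0],"roll": -0.122,"jaw": 0},
  {"dp": [1.6,10.6,0],"roll": -0.244,"jaw": 0},
  {"dp": [3.0,15.0,-0.1],"roll": -0.349,"jaw": 0},
  {"dp": [3.0,15.0,-0.1],"roll": -0.349,"jaw": 0},
])

```text
time_s: 27.4
tcp_pos: [0.4801, -0.1729, 0.113]
eef_rot: [-179.8, 0.1, 73.9]
contact_force: [-3.2, -7.5, 0.2]
gripper_width: 0.0005
gripper_force: 4.3
```

Request:
send_rows([
  {"dp": [-5,0,0],"roll": 0,"jaw": 0},
  {"dp": [-12,0,0],"roll": 0,"jaw": 0},
  {"dp": [-16,0,0],"roll": 0,"jaw": 0},
  {"dp": [-16,0,0],"roll": 0,"jaw": 0},
])

```text
time_s: 27.9
tcp_pos: [0.477, -0.1877, 0.1134]
eef_rot: [180.0, -0.0, 73.7]
contact_force: [0.5, 0.3, -0.6]
gripper_width: 0.0007
gripper_force: 0.0
```

Request:
send_rows([
  {"dp": [0.9,-10.4,0],"roll": 0.175,"jaw": 0},
  {"dp": [3.6,-20.5,0],"roll": 0.349,"jaw": 0},
  {"dp": [8.0,-30,0],"roll": 0.524,"jaw": 0},
  {"dp": [14,-38.6,0],"roll": 0.698,"jaw": 0},
  {"dp": [21.4,-46,0],"roll": 0.873,"jaw": 0},
])

```text
time_s: 28.52
tcp_pos: [0.4387, -0.1537, 0.1135]
eef_rot: [180.0, -0.0, 23.3]
contact_force: [-0.3, 1.0, 0.0]
gripper_width: 0.0008
gripper_force: 0.0
```

Request:
send_rows([
  {"dp": [0.9,-10.4,0],"roll": 0.175,"jaw": 0},
  {"dp": [3.6,-20.5,0],"roll": 0.349,"jaw": 0},
  {"dp": [8.0,-30,0],"roll": 0.524,"jaw": 0},
  {"dp": [14,-38.6,0],"roll": 0.698,"jaw": 0},
  {"dp": [21.4,-46,0],"roll": 0.873,"jaw": 0},
])

```text
time_s: 29.15
tcp_pos: [0.4401, -0.1028, 0.1135]
eef_rot: [-180.0, -0.0, -26.7]
contact_force: [0.6, -0.2, 0.3]
gripper_width: 0.0001
gripper_force: 0.0
```

Request:
send_rows([
  {"dp": [0.9,-10.4,0],"roll": 0.175,"jaw": 0},
  {"dp": [3.6,-20.5,0],"roll": 0.349,"jaw": 0},
  {"dp": [8.0,-30,0],"roll": 0.524,"jaw": 0},
  {"dp": [14,-38.6,0],"roll": 0.698,"jaw": 0},
  {"dp": [21.4,-46,0],"roll": 0.873,"jaw": 0},
])

```text
time_s: 29.78
tcp_pos: [0.48, -0.0712, 0.1135]
eef_rot: [-180.0, 0.0, -76.7]
contact_force: [-0.6, 0.4, -0.1]
gripper_width: 0.0006
gripper_force: 0.0
```

```bash
python3 - <<'E'
from h import *
where()
w=topscan(.115);s=topscan(.115,"side")
a=cv2.resize(w["image"][40:240,220:420],(400,400),interpolation=cv2.INTER_CUBIC)
b=cv2.resize(s["image"][180:260,310:390],(400,400),interpolation=cv2.INTER_CUBIC)
cv2.imwrite("pics/c8.png",np.hstack([a,b]))
E
```

```text
t 29.775 phi 103.3 axis ahead mm 59.7 lateral 0.9 z 0.1135 Frad 0.5 Ftan 0.5 Fz -0.1 j6 -2.0
wrist 0:195 3:175 6:180 9:192 12:128 15:193 18:119 21:138 24:104 27:62 30:93 33:55 36:58 39:42 42:35 45:53 48:25 51:33 54:27 57:22 60:26 63:21 66:22 69:23 72:23 75:20 78:20 81:22 84:22 87:18 90:21 93:19 96:23 99:24 102:21 105:25 108:22 111:21 114:25 117:22 120:22 123:23 126:22 129:21 132:21 135:22 138:23 141:24 144:22 147:23 150:22 153:24 156:22 159:22 162:36 165:22 168:40 171:25 174:37 177:58 180:28 183:77 186:54 189:79 192:79 195:22 198:95 201:86 204:114 207:119 210:106 213:135 216:122 219:138 222:137 225:135 228:138 231:138 234:138 237:139 240:137 243:139 246:137 249:141 252:134 255:140 258:141 261:201 264:204 267:199 270:196 273:195 276:201 279:193 282:196 285:193 288:196 291:196 294:190 297:200 300:196 303:199 306:197 309:198 312:180 315:199 318:206 321:198 324:183 327:193 330:197 333:195 336:198 339:198 342:199 345:195 348:194 351:196 354:193 357:192
side 0:147 3:97 6:42 9:13 12:15 15:28 18:60 21:115 24:181 27:221 30:232 33:229 36:226 39:225 42:226 45:226 48:226 51:226 54:226 57:226 60:225 63:226 66:226 69:225 72:225 75:225 78:225 81:225 84:223 87:225 90:228 93:232 96:207 99:154 102:87 105:37 108:21 111:20 114:20 117:26 120:47 123:69 126:85 129:108 132:135 135:171 138:208 141:200 144:181 147:166 150:163 153:157 156:145 159:131 162:127 165:139 168:146 171:141 174:138 177:136 180:139 183:142 186:144 189:143 192:135 195:108 198:82 201:96 204:128 207:143 210:154 213:155 216:154 219:154 222:153 225:153 228:157 231:157 234:159 237:159 240:157 243:150 246:148 249:150 252:150 255:151 258:165 261:183 264:195 267:204 270:222 273:234 276:220 279:216 282:221 285:229 288:220 291:213 294:219 297:231 300:240 303:244 306:234 309:226 312:227 315:228 318:230 321:231 324:233 327:233 330:233 333:233 336:233 339:231 342:230 345:230 348:230 351:223 354:213 357:184
```

View pics/c8.png

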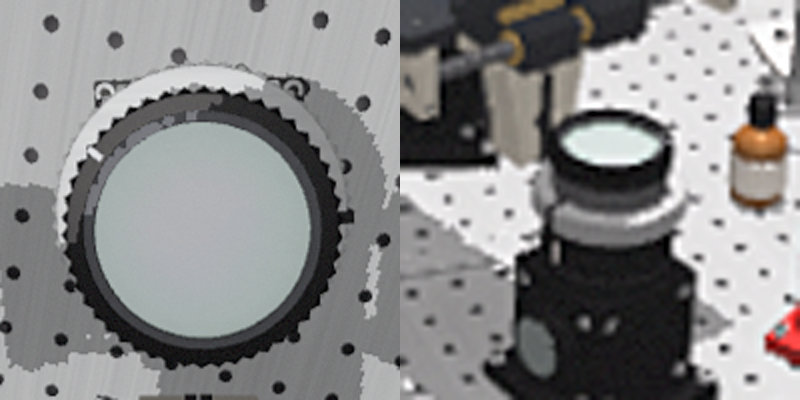

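The line is at wrist crop (345,216), bearing 195 to 198°, the same side-view bearing as at the start. So the passes (148 + 273 + 299) add up to two full turns, and the barrel mark sits unchanged at (95,153). I'll lift clear and hand in.

Request:
send_rows([
  {"dp": [-20,0,-20],"roll": 0,"jaw": 0},
  {"dp": [-20,0,-60],"roll": 0,"jaw": 0},
  {"dp": [-20,0,-100],"roll": 0,"jaw": 0},
  {"dp": [-20,0,-110],"roll": 0,"jaw": 0},
  {"dp": [-20,0,-110],"roll": 0,"jaw": 0},
])

```text
time_s: 30.5
tcp_pos: [0.4747, -0.0521, 0.2236]
eef_rot: [-179.9, 0.0, -76.2]
contact_force: [-0.2, 0.5, 0.1]
gripper_width: 0.0006
gripper_force: 0.0
```

```bash
python3 -c "
from h import *
where();print(r.close_job())"
```

```text
t 30.5 phi 103.8 axis ahead mm 79.4 lateral 0.7 z 0.2236 Frad 0.6 Ftan 0.1 Fz 0.1 j6 -4.0
the job is handed in; nothing more can be done
None
```

I backed the lens tube's lock ring off two full turns with the closed fingertips against its rim: its engraved line is back at its starting bearing, the barrel mark showed no movement in the pictures, and I handed the job in at 30.5 s with the arm clear; the hand-in gave no verdict.

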